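# Open the round-covered specimen station

### The job

On the lab bench stand two specimen stations, each with a counterweighted dust cover on a fork-shaped arm. Open the one with the round cover: lift its arm by the cross bar at the end past its balance point, so that the counterweight swings it fully open and it stays up by itself after you let go. Leave the station with the square cover shut.

Things in the scene. Friction and masses are not known exactly. Their poses are not given: they have to be found in the camera images.
- round_station: Fixed station with the round white cover: grey base 220 x 140 x 12 mm, two side posts 116 mm high. Origin on the bench right below the hinge axis, midway between the posts, z up. The hinge axis runs along its y, 100 mm above the bench; the bar end lies at its -x (robot side), the counterweight at +x. Its yaw is within 20 degrees of 0. Under the cover stands a specimen holder, 72 mm high.
- round_bar (a point): Centre of its arm's cross bar (the handle): steel rod, 12 mm thick, along station y, 180 mm from the hinge axis; shut, 100 mm above the bench. Two side arms 90 mm apart carry it; between them the next thing is the round cover (80 mm across, centre 75 mm from the hinge), 59 mm from the rod. Pinch it from above, fingers closing along station x; it turns in the fingers as the arm rises.
- round_arm (a joint): Angle of the round-covered arm, rad: 0 shut (arm level), 1.75 fully open on its stop (arm upright, leaning back a little). Opening swings the bar up and over toward station +x; lifting takes about 1 N. Balance point about 0.8: let go below it, the arm falls shut; from 1.0 up it swings by itself, damped, in a second or two to the stop and rests there.
- square_arm (a joint): Angle of the other station's arm, rad, 0 shut: same build, size and materials, but its cover is a square of 80 mm. It stands 360 to 540 mm to the left or right of the round-covered one. To stay shut.

How it is judged:
By the outcome, as a careful person would: the job done as asked, in the order asked, and still so for the second after the job is handed in, with the robot touching nothing.
It also fails if it takes over 40 s, if anything falls off the work surface, if the arm or the gripper's body presses on something with over 40 N, if the wrist force passes 120 N, or if a joint passes its speed limit or range.

### The arm

A 7-joint arm with a two-finger parallel gripper is mounted at the origin on the work surface. World frame = base frame: x ahead of the robot, y to its left, z up, the work surface at z = 0. Lengths are in m, angles in degrees, forces in N, time in s.
With the tool pointing down it reaches from about 0.425 to 0.875 m from the base axis. Payload 4.7 kg.
Tool frame: the origin (TCP) lies on the front face of the gripper's body, between the roots of the fingers; the fingertips stand 70 mm ahead of it and the grasp point (between the pads) lies 51 mm ahead of it; y points along the fingers, x is the direction in which the jaws open and shut, and the axes are right-handed (so a half turn about y gives the same grasp; the last joint's range is limited). The gripper opens to 87 mm and grips with 3 to 60 N. Pads are 19 mm wide; open, the fingers measure 117 mm over their backs; the gripper's body (75 mm by 190 mm) begins 51 mm behind the grasp point.
Start: joints at [-70.01, 18.392, -4.016, 83.108, 1.295, 78.541, -3.26], TCP at [0.214, 0.614, 0.292] pointing down, gripper open.
Joint ranges: [-163.93, 163.93], [-17.29, 119.83], [-79.2, 71.16], [3.27, 140.29], [-89.18, 269.18], [5.43, 117.66], [-154.24, 154.24]. Speed limits (degrees/s): [147.25, 147.25, 180, 180, 180, 180, 180].

### API

Orientations are given as [roll, pitch, yaw] about the fixed x, y, z axes, in that order (R = Rz(yaw) Ry(pitch) Rx(roll)).
In Python, from station import bot gives the robot as it stands.
- The arm moves only by the tool servo_tool, never from a script. Its argument "deltas" is a list of rows, each an object of numbers: "tx", "ty", "tz": the shift along the tool's x, y, z in m; "spin": the turn about the tool's y in rad; "fingers": the finger opening in m, from 0 to 0.087. A call has 1 to 20 rows; each row shifts and turns the commanded pose from where the row before left it, along the tool's axes as they then stand; what a row does not reach is not made up. A row lasts 1/10 s, in which the tool goes at most 50 mm and 8.59 degrees, less where a joint would pass 70% of its speed; a pose out of reach is approached as far as the arm can. A call is refused whole if a number of a shift passes 0.05 or a number of a turn 0.15, either way. A call with a gripper value outside its range is refused whole. The fingers move at their own pace and stop on an object; the grip force is fixed at half the most. Time passes only in rows, so rows that do not move let the fingers close. It gives the time, the measured TCP pose, the force and the opening at its end, in the units of the state.
- bot.get_state(): the state, without advancing time (a new reading comes with each control period).
- bot.get_image(name): name is "scene" or "top" or "wrist"; returns a dict with "frame" (420x560x3 uint8, red, green, blue), "depth" (420x560 float32, m along the optical axis (not along the pixel's ray), 0 where there is no reading), "fx", "fy", "cx", "cy" (pixels), "dist_coeffs" ([k1, k2, p1, p2, k3] as OpenCV has them; the pictures are not rectified), "origin" and "attitude" of the camera in the world; the wrist camera has in their place "mount" (4x4, takes a point from camera to tool coordinates, whose origin is the TCP and whose axes are the tool frame's). Camera axes: x right, y down, z forward; pixel columns grow to the right and rows downward; lengths in m; the calibration is good to about 2 mm. A picture is of the moment at which its call begins: read the wrist's pose just before it.
- bot.hand_in(): hands the job in, once; it reports no verdict.
The state is a dict: "time": time; "q": joint angles; "joint_velocities": joint speeds; "joint_torque": joint torques, N m; "tool_pos": TCP position; "orientation": TCP orientation; "wrist_force": force on the tool from outside, world axes, zero at the start; "wrist_torque": the same for the moment, N m; "gripper_width": opening from 0.0 (shut) to 1.0 (fully open).
Only numpy, scipy, OpenCV 4.12 (cv2) and the standard library are available. Lean on these libraries where they do the work, as an engineer would, in place of code of your own. Each camera call takes 0.05 s, during which the arm holds its last target. There are 200 camera calls.

## Working session

There is one attempt and no reset: what is moved stays moved. The work goes in short steps, Python scripts to look and compute and a tool call to move; the robot and the scene stay as the last step left them, time stands still between calls to the robot, and variables do not carry over. Pictures are saved under pics/ and viewed, about 8 in all and at most 12, crops included, and the job is handed in when it is done.

Besides the shell and the picture viewer there is one more tool, called after ">>>" in YAML: its name, and indented under it one key for each argument. servo_tool: Moves the arm, as the interface text tells. Its arguments: {"type":"object","properties":{"deltas":{"type":"array"}},"required":["deltas"]}

```bash
mkdir -p pics
python3 - <<'E'
from station import bot
import cv2,numpy as np
s=bot.get_state();print({k:np.round(s[k],3).tolist() for k in s})
ims=[]
for n in("top","scene"):
    d=bot.get_image(n);np.savez(n+'.npz',**{k:np.array(v) for k,v in d.items()})
    print(n,d['fx'],d['fy'],d['cx'],d['cy'],d['dist_coeffs'],d['origin'],d['attitude'])
    cv2.imwrite(f'pics/{n}1.png',d['frame'][:,:,::-1])
E
```

```text
{'time': 0.0, 'q': [-70.01, 18.439, -4.015, 83.176, 1.295, 78.539, -3.259], 'joint_velocities': [0.012, 0.027, 0.082, -0.052, -0.046, 0.082, -0.012], 'joint_torque': [-0.0, -49.13, -0.404, -31.252, -0.064, 0.044, 0.0], 'tool_pos': [0.213, 0.613, 0.291], 'orientation': [-90.006, 0.109, 70.821], 'wrist_force': [-0.447, 0.878, 0.479], 'wrist_torque': [0.009, -0.016, 0.019], 'gripper_width': 1.002}
top 462.77962656524346 462.77962656524346 280.6887381831245 210.07802281881987 [0.01972237 0.         0.         0.         0.        ] [ 0.53642413 -0.04020712  1.06587616] [-178.33900833    1.94966493  -91.11372069]
scene 481.7003451533985 481.7003451533985 279.5117067586917 206.84850654693648 [-0.00809798  0.          0.          0.          0.        ] [1.32376748 0.35347365 0.85437143] [-132.24897305   -1.09906019  117.1291137 ]
```

View pics/top1.png

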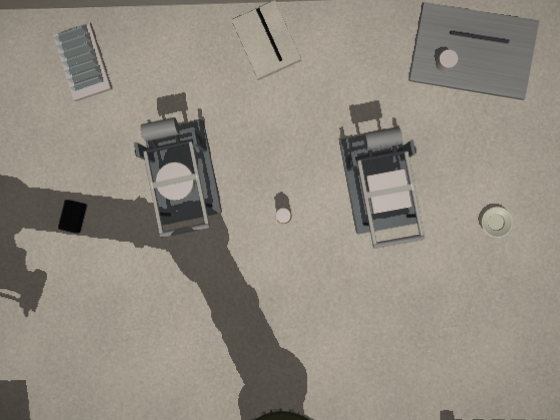

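View pics/scene1.png

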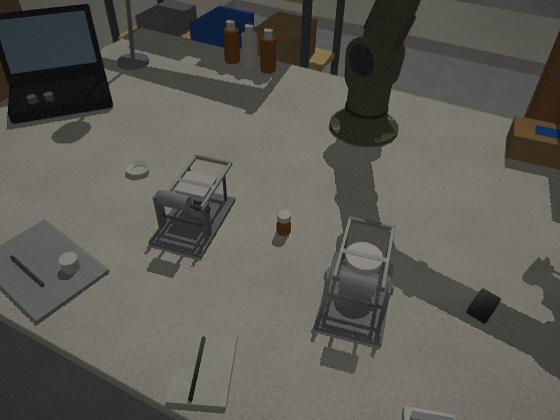

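The top view shows the round cover at pixel (175,181), with its bar at about (161..208, 231). The square cover is at (390,190), on the right. The scene view agrees: round station right of centre, square station left. Next I locate the bar precisely.

```bash
cat > geo.py <<'E'
import numpy as np,cv2
from scipy.spatial.transform import Rotation as R
def cast(d,uv,z):
    K=np.array([[d['fx'],0,d['cx']],[0,d['fy'],d['cy']],[0,0,1]],float)
    n=cv2.undistortPoints(np.array(uv,float).reshape(-1,1,2),K,np.array(d['dist_coeffs'])).reshape(-1,2)
    M=R.from_euler('xyz',d['attitude'],degrees=True).as_matrix()
    r=np.c_[n,np.ones(len(n))]@M.T
    o=np.array(d['origin']); return o+r*((z-o[2])/r[:,2:])
def cloud(d):
    v,u=np.mgrid[:420,:560]; uv=np.c_[u.ravel(),v.ravel()]
    p=cast(d,uv,0.); o=np.array(d['origin'])
    M=R.from_euler('xyz',d['attitude'],degrees=True).as_matrix()
    r=p-o; r/= (r@M[:,2])[:,None]
    return (o+r*d['depth'].reshape(-1,1)).reshape(420,560,3)
E
python3 - <<'E'
from geo import *
d=np.load('top.npz');P=cloud(d)
f=d['frame']
c=cv2.resize(f[90:260,120:240],None,fx=4.5,fy=3.5*4.5/3.5*0.78,interpolation=cv2.INTER_CUBIC)
hsv=cv2.cvtColor(f,cv2.COLOR_RGB2HSV)
for n,(x0,x1,y0,y1) in dict(round=(130,235,95,250),square=(330,435,95,260)).items():
    s=P[y0:y1,x0:x1].reshape(-1,3); g=s[(s[:,2]>.085)&(s[:,2]<.125)]
    rect=cv2.minAreaRect((g[:,:2]*1000).astype(np.float32)); print(n,len(g),rect)
    # bar: level points, nearest robot
    ax=np.deg2rad(-10 if n=='x' else 0)
    for c0 in range(3):pass
    print(np.round(np.percentile(g,[1,50,99],axis=0),3).tolist())
print(cast(d,[(161,234),(208,228),(175,181)],.1).round(3))
cv2.imwrite('pics/crop.png',c[:,:,::-1])
m=((P[...,2]>.088)&(P[...,2]<.125)).astype(np.uint8)*255
cv2.imwrite('pics/crop.png',np.hstack([c[:,:,::-1],cv2.merge([cv2.resize(m[90:260,120:240],c.shape[1::-1],interpolation=0)]*3)])[:, :1080][:, ::1] if 0 else cv2.resize(np.hstack([f[90:260,120:240,::-1],cv2.merge([m[90:260,120:240]]*3)]),None,fx=3.3,fy=3.3))
E
```

```text
round 2685 ((630.2996826171875, 214.4406280517578), (221.0208282470703, 137.60630798339844), 10.569050788879395)
[[0.518, 0.148, 0.091], [0.632, 0.213, 0.105], [0.726, 0.289, 0.119]]
square 3081 ((601.8262939453125, -230.877197265625), (225.99339294433594, 137.66290283203125), 9.069774627685547)
[[0.489, -0.295, 0.095], [0.601, -0.233, 0.104], [0.695, -0.155, 0.118]]
[[0.52  0.245 0.1  ]
 [0.531 0.145 0.1  ]
 [0.631 0.214 0.1  ]]
```

View pics/crop.png

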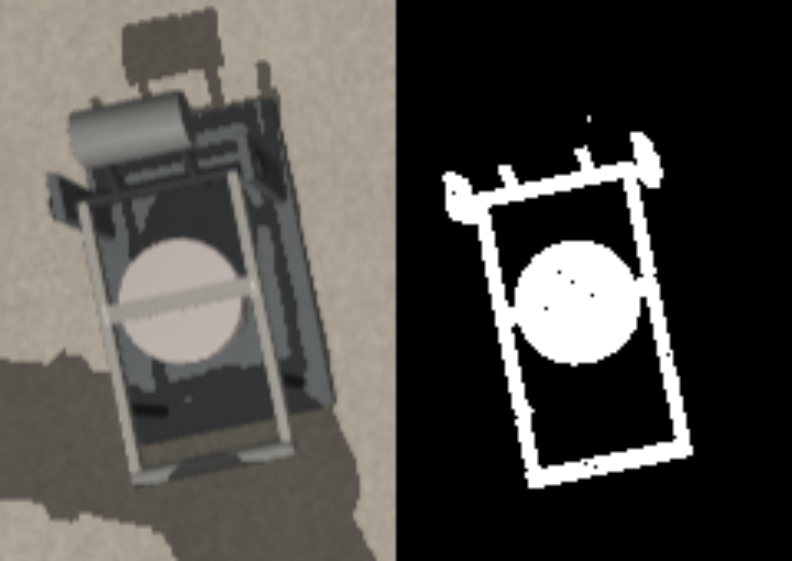

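The bar centre is about (0.528, 0.195, 0.10) and the station yaw about 10.5°. The sizes fit: the minimum-area rectangle is about 221x138 mm, and the arms and cover sit at z ≈ 0.10. I'll go above the bar and align the tool yaw to 10.5°.

>>> servo_tool:
  deltas:
    - {"tx": -0.0208, "tz": -0.0311, "fingers": 0.05}
    - {"tx": -0.0208, "tz": -0.0311}
    - {"tx": -0.0208, "tz": -0.0311}
    - {"tx": -0.0208, "tz": -0.0311}
    - {"tx": -0.0208, "tz": -0.0311}
    - {"tx": -0.0208, "tz": -0.0311}
    - {"tx": -0.0208, "tz": -0.0311}
    - {"tx": -0.0208, "tz": -0.0311}
    - {"tx": -0.0208, "tz": -0.0311}
    - {"tx": -0.0208, "tz": -0.0311}
    - {"tx": -0.0208, "tz": -0.0311}
    - {"tx": -0.0208, "tz": -0.0311}
    - {"tx": -0.0208, "tz": -0.0311}
    - {"tx": -0.0208, "tz": -0.0311}

```text
schema error: expected keys tx, ty, tz, spin, fingers
```

>>> servo_tool:
  deltas:
    - {"spin": 0.1315, "fingers": 0.05}
    - {"spin": 0.1315}
    - {"spin": 0.1315}
    - {"spin": 0.1315}
    - {"spin": 0.1315}
    - {"spin": 0.1315}
    - {"spin": 0.1315}
    - {"spin": 0.1315}
    - {}

```text
schema error: expected keys tx, ty, tz, spin, fingers
```

Run:
```python
from geo import *
from station import bot
s=bot.get_state();print({k:np.round(s[k],3).tolist() for k in ('time','tool_pos','orientation','q','gripper_width')})
d=bot.get_image('wrist')
T=np.eye(4);T[:3,:3]=R.from_euler('xyz',s['orientation'],degrees=True).as_matrix();T[:3,3]=s['tool_pos']
W=T@np.array(d['mount']);d['origin']=W[:3,3];d['attitude']=R.from_matrix(W[:3,:3]).as_euler('xyz',degrees=True)
np.savez('wrist.npz',**{k:np.array(v) for k,v in d.items()})
P=cloud(d);L=P[(P[...,2]>.085)&(P[...,2]<.115)]
print(d['origin'],len(L))
# bar: points in station frame near expected
y=np.deg2rad(10.5);ex=np.array([np.cos(y),np.sin(y)]);ey=np.array([-ex[1],ex[0]])
q=L[:,:2]-[.528,.195];a,b=q@ex,q@ey
m=(abs(a)<.02)&(abs(b)<.035);print('bar pts',m.sum(),L[m].mean(0) if m.any() else '',a[m].mean(),np.polyfit(b[m],a[m],1))
m=(a>.015)&(a<.04)&(abs(b)<.07);print('sides',np.percentile(b[m],[2,98]))
cv2.imwrite('pics/w1.png',d['frame'][:,:,::-1])
```

```text
{'time': 0.1, 'tool_pos': [0.213, 0.614, 0.291], 'orientation': [-90.005, 0.099, 70.822], 'q': [-70.011, 18.436, -4.017, 83.167, 1.295, 78.542, -3.26], 'gripper_width': 0.989}
[0.14479679 0.63910255 0.38477017] 6137<stdin>:13: RuntimeWarning: Mean of empty slice.
  ret = ret.dtype.type(ret / rcount)
Traceback (most recent call last):
TypeError: expected non-empty vector for x
```

Both calls were refused because every row needs all five keys. Nothing moved, so I'll resend them in full.

>>> servo_tool:
  deltas:
    - {"tx": -0.0208, "ty": 0, "tz": -0.0311, "spin": 0, "fingers": 0.05}
    - {"tx": -0.0208, "ty": 0, "tz": -0.0311, "spin": 0, "fingers": 0.05}
    - {"tx": -0.0208, "ty": 0, "tz": -0.0311, "spin": 0, "fingers": 0.05}
    - {"tx": -0.0208, "ty": 0, "tz": -0.0311, "spin": 0, "fingers": 0.05}
    - {"tx": -0.0208, "ty": 0, "tz": -0.0311, "spin": 0, "fingers": 0.05}
    - {"tx": -0.0208, "ty": 0, "tz": -0.0311, "spin": 0, "fingers": 0.05}
    - {"tx": -0.0208, "ty": 0, "tz": -0.0311, "spin": 0, "fingers": 0.05}
    - {"tx": -0.0208, "ty": 0, "tz": -0.0311, "spin": 0, "fingers": 0.05}
    - {"tx": -0.0208, "ty": 0, "tz": -0.0311, "spin": 0, "fingers": 0.05}
    - {"tx": -0.0208, "ty": 0, "tz": -0.0311, "spin": 0, "fingers": 0.05}
    - {"tx": -0.0208, "ty": 0, "tz": -0.0311, "spin": 0, "fingers": 0.05}
    - {"tx": -0.0208, "ty": 0, "tz": -0.0311, "spin": 0, "fingers": 0.05}
    - {"tx": -0.0208, "ty": 0, "tz": -0.0311, "spin": 0, "fingers": 0.05}
    - {"tx": -0.0208, "ty": 0, "tz": -0.0311, "spin": 0, "fingers": 0.05}

```text
time: 1.55
tool_pos: [0.5297, 0.1945, 0.2922]
orientation: [-90.0, -0.0, 70.8]
wrist_force: [-0.4, 1.0, 0.1]
gripper_width: 0.575
```

>>> servo_tool:
  deltas:
    - {"tx": 0, "ty": 0, "tz": 0, "spin": 0.1315, "fingers": 0.05}
    - {"tx": 0, "ty": 0, "tz": 0, "spin": 0.1315, "fingers": 0.05}
    - {"tx": 0, "ty": 0, "tz": 0, "spin": 0.1315, "fingers": 0.05}
    - {"tx": 0, "ty": 0, "tz": 0, "spin": 0.1315, "fingers": 0.05}
    - {"tx": 0, "ty": 0, "tz": 0, "spin": 0.1315, "fingers": 0.05}
    - {"tx": 0, "ty": 0, "tz": 0, "spin": 0.1315, "fingers": 0.05}
    - {"tx": 0, "ty": 0, "tz": 0, "spin": 0.1315, "fingers": 0.05}
    - {"tx": 0, "ty": 0, "tz": 0, "spin": 0.1315, "fingers": 0.05}
    - {"tx": 0, "ty": 0, "tz": 0, "spin": 0, "fingers": 0.05}

```text
time: 2.45
tool_pos: [0.529, 0.1958, 0.292]
orientation: [-90.0, 0.0, 10.5]
wrist_force: [-0.9, 0.1, -0.5]
gripper_width: 0.573
```

```bash
cat > look.py <<'E'
from geo import *
from station import bot
def wrist():
    s=bot.get_state();print({k:np.round(s[k],3).tolist() for k in ('time','tool_pos','orientation','q','gripper_width','wrist_force')})
    d=bot.get_image('wrist')
    T=np.eye(4);T[:3,:3]=R.from_euler('xyz',s['orientation'],degrees=True).as_matrix();T[:3,3]=s['tool_pos']
    W=T@np.array(d['mount']);d['origin']=W[:3,3];d['attitude']=R.from_matrix(W[:3,:3]).as_euler('xyz',degrees=True)
    return s,d
E
python3 - <<'E'
from look import *
s,d=wrist()
cv2.imwrite('pics/w1.png',d['frame'][:,:,::-1])
P=cloud(d);L=P[(P[...,2]>.085)&(P[...,2]<.115)]
y=np.deg2rad(10.5);ex=np.array([np.cos(y),np.sin(y)]);ey=np.array([-ex[1],ex[0]])
q=L[:,:2]-[.528,.195];a,b=q@ex,q@ey
m=(abs(a)<.02)&(abs(b)<.035);print('bar pts',m.sum(),L[m].mean(0),a[m].mean(),np.polyfit(b[m],a[m],1))
m=(a>.015)&(a<.04)&(abs(b)<.07);print('sides',np.percentile(b[m],[2,98]))
E
```

```text
{'time': 2.45, 'tool_pos': [0.529, 0.196, 0.292], 'orientation': [-90.008, 0.026, 10.527], 'q': [-41.734, 7.926, 20.694, 96.395, -2.872, 76.228, -10.008], 'gripper_width': 0.573, 'wrist_force': [-0.911, 0.059, -0.47]}
bar pts 875 [0.52685238 0.19626094 0.10544785] -0.0008986176216000153 [-0.00872619 -0.00088597]
sides [-0.05152143  0.05312221]
```

View pics/w1.png

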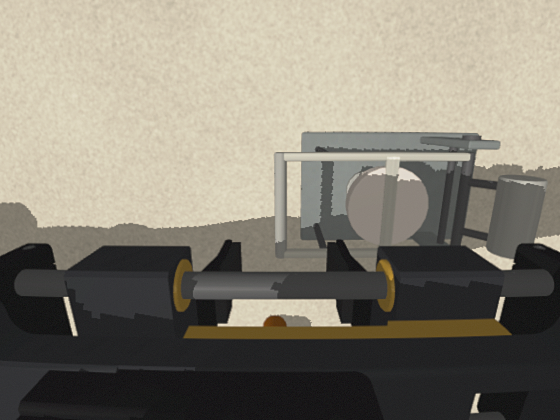

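The wrist view shows the fork with the bar at column 280, rows 155–255, and the round cover at (390,205), so this is the right station. The bar measures (0.527, 0.196), top at z = 0.105, within 2 mm of the tool axis. I'll descend and pinch.

>>> servo_tool:
  deltas:
    - {"tx": -0.002, "ty": 0.02, "tz": 0, "spin": 0, "fingers": 0.05}
    - {"tx": 0, "ty": 0.03, "tz": 0, "spin": 0, "fingers": 0.05}
    - {"tx": 0, "ty": 0.03, "tz": 0, "spin": 0, "fingers": 0.05}
    - {"tx": 0, "ty": 0.02, "tz": 0, "spin": 0, "fingers": 0.05}
    - {"tx": 0, "ty": 0.02, "tz": 0, "spin": 0, "fingers": 0.05}
    - {"tx": 0, "ty": 0.02, "tz": 0, "spin": 0, "fingers": 0.05}
    - {"tx": 0, "ty": 0, "tz": 0, "spin": 0, "fingers": 0.05}

```text
time: 3.2
tool_pos: [0.5252, 0.1947, 0.1494]
orientation: [-90.1, 0.3, 10.7]
wrist_force: [0.3, 0.5, 0.2]
gripper_width: 0.578
```

>>> servo_tool:
  deltas:
    - {"tx": 0, "ty": 0, "tz": 0, "spin": 0, "fingers": 0.02}
    - {"tx": 0, "ty": 0, "tz": 0, "spin": 0, "fingers": 0.01}
    - {"tx": 0, "ty": 0, "tz": 0, "spin": 0, "fingers": 0.0}
    - {"tx": 0, "ty": 0, "tz": 0, "spin": 0, "fingers": 0.0}
    - {"tx": 0, "ty": 0, "tz": 0, "spin": 0, "fingers": 0.0}
    - {"tx": 0, "ty": 0, "tz": 0, "spin": 0, "fingers": 0.0}
    - {"tx": 0, "ty": 0, "tz": 0, "spin": 0, "fingers": 0.0}

```text
time: 3.9
tool_pos: [0.5259, 0.1953, 0.1524]
orientation: [-90.0, 0.2, 10.6]
wrist_force: [-5.0, -1.3, 4.5]
gripper_width: 0.126
```

The opening is 11 mm, so the 12 mm rod is gripped. I'll start along the arc in 0.1 rad steps, up to 0.5 rad first, to check the forces.

>>> servo_tool:
  deltas:
    - {"tx": 0.0009, "ty": -0.018, "tz": 0, "spin": 0, "fingers": 0.0}
    - {"tx": 0.0027, "ty": -0.0178, "tz": 0, "spin": 0, "fingers": 0.0}
    - {"tx": 0.0045, "ty": -0.0174, "tz": 0, "spin": 0, "fingers": 0.0}
    - {"tx": 0.0062, "ty": -0.0169, "tz": 0, "spin": 0, "fingers": 0.0}
    - {"tx": 0.0078, "ty": -0.0162, "tz": 0, "spin": 0, "fingers": 0.0}
    - {"tx": 0, "ty": 0, "tz": 0, "spin": 0, "fingers": 0.0}

```text
time: 4.5
tool_pos: [0.547, 0.1993, 0.24]
orientation: [-90.0, 0.3, 10.6]
wrist_force: [-10.1, -2.3, 4.5]
gripper_width: 0.127
```

Forces are small, about 10 N radially, and the grip holds. I'll continue with a slight correction, going to 1.55 rad in two calls.

>>> servo_tool:
  deltas:
    - {"tx": 0.0075, "ty": -0.0153, "tz": 0, "spin": 0, "fingers": 0.0}
    - {"tx": 0.0109, "ty": -0.0143, "tz": 0, "spin": 0, "fingers": 0.0}
    - {"tx": 0.0123, "ty": -0.0132, "tz": 0, "spin": 0, "fingers": 0.0}
    - {"tx": 0.0135, "ty": -0.0119, "tz": 0, "spin": 0, "fingers": 0.0}
    - {"tx": 0.0146, "ty": -0.0105, "tz": 0, "spin": 0, "fingers": 0.0}
    - {"tx": 0, "ty": 0, "tz": 0, "spin": 0, "fingers": 0.0}

```text
time: 5.1
tool_pos: [0.6072, 0.2106, 0.3073]
orientation: [-89.9, -0.1, 10.6]
wrist_force: [-7.0, -1.4, 12.5]
gripper_width: 0.121
```

>>> servo_tool:
  deltas:
    - {"tx": 0.0146, "ty": -0.0105, "tz": 0, "spin": 0, "fingers": 0.0}
    - {"tx": 0.0164, "ty": -0.0074, "tz": 0, "spin": 0, "fingers": 0.0}
    - {"tx": 0.0171, "ty": -0.0057, "tz": 0, "spin": 0, "fingers": 0.0}
    - {"tx": 0.0176, "ty": -0.0039, "tz": 0, "spin": 0, "fingers": 0.0}
    - {"tx": 0.0179, "ty": -0.0022, "tz": 0, "spin": 0, "fingers": 0.0}
    - {"tx": 0, "ty": 0, "tz": 0, "spin": 0, "fingers": 0.0}

```text
time: 5.7
tool_pos: [0.6906, 0.2261, 0.3337]
orientation: [-90.0, -0.1, 10.6]
wrist_force: [0.9, 1.7, 2.8]
gripper_width: 0.128
```

Run:
```python
from look import *
s=bot.get_state();print(s['q'],s['wrist_force'])
d=bot.get_image('scene');cv2.imwrite('pics/s2.png',d['frame'][:,:,::-1])
```

```text
[-34.40671446  28.08322973  22.04630308  67.25557868 -10.18523563
  86.34386004  -3.55908983] [0.9294988  1.65550501 2.84564597]
```

View pics/s2.png

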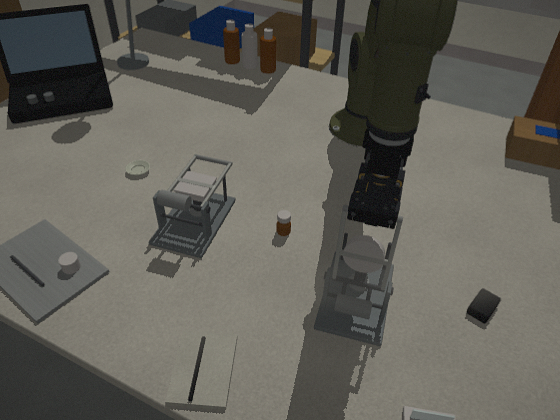

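The scene view shows the arm upright at (365,250) in the gripper at (378,195), with the square station at (190,195) still shut. I'll release, rise straight up, then back off toward the robot.

>>> servo_tool:
  deltas:
    - {"tx": 0, "ty": 0, "tz": 0, "spin": 0, "fingers": 0.08}
    - {"tx": 0, "ty": 0, "tz": 0, "spin": 0, "fingers": 0.08}
    - {"tx": 0, "ty": -0.01, "tz": 0, "spin": 0, "fingers": 0.08}
    - {"tx": 0, "ty": -0.02, "tz": 0, "spin": 0, "fingers": 0.08}
    - {"tx": 0, "ty": -0.03, "tz": 0, "spin": 0, "fingers": 0.08}
    - {"tx": 0, "ty": -0.03, "tz": 0, "spin": 0, "fingers": 0.08}
    - {"tx": 0, "ty": 0, "tz": 0, "spin": 0, "fingers": 0.08}

```text
time: 6.45
tool_pos: [0.6894, 0.2252, 0.4299]
orientation: [-89.9, -0.5, 10.5]
wrist_force: [0.6, -0.9, 0.6]
gripper_width: 0.674
```

>>> servo_tool:
  deltas:
    - {"tx": -0.03, "ty": 0, "tz": 0, "spin": 0, "fingers": 0.08}
    - {"tx": -0.03, "ty": 0, "tz": 0, "spin": 0, "fingers": 0.08}
    - {"tx": -0.03, "ty": 0, "tz": 0, "spin": 0, "fingers": 0.08}
    - {"tx": -0.03, "ty": 0, "tz": 0, "spin": 0, "fingers": 0.08}
    - {"tx": -0.03, "ty": 0, "tz": 0, "spin": 0, "fingers": 0.08}
    - {"tx": -0.03, "ty": 0, "tz": 0, "spin": 0, "fingers": 0.08}
    - {"tx": 0, "ty": 0, "tz": 0, "spin": 0, "fingers": 0.08}
    - {"tx": 0, "ty": 0, "tz": 0, "spin": 0, "fingers": 0.08}
    - {"tx": 0, "ty": 0, "tz": 0, "spin": 0, "fingers": 0.08}
    - {"tx": 0, "ty": 0, "tz": 0, "spin": 0, "fingers": 0.08}
    - {"tx": 0, "ty": 0, "tz": 0, "spin": 0, "fingers": 0.08}
    - {"tx": 0, "ty": 0, "tz": 0, "spin": 0, "fingers": 0.08}
    - {"tx": 0, "ty": 0, "tz": 0, "spin": 0, "fingers": 0.08}
    - {"tx": 0, "ty": 0, "tz": 0, "spin": 0, "fingers": 0.08}
    - {"tx": 0, "ty": 0, "tz": 0, "spin": 0, "fingers": 0.08}
    - {"tx": 0, "ty": 0, "tz": 0, "spin": 0, "fingers": 0.08}
    - {"tx": 0, "ty": 0, "tz": 0, "spin": 0, "fingers": 0.08}

```text
time: 8.15
tool_pos: [0.5119, 0.1926, 0.4235]
orientation: [-90.0, -0.0, 10.5]
wrist_force: [0.2, -0.4, -0.0]
gripper_width: 0.92
```

Run:
```python
from look import *
d=bot.get_image('scene');cv2.imwrite('pics/s3.png',d['frame'][:,:,::-1])
P=cloud(d);h=np.array([.705,.228]);y=np.deg2rad(10.5);ex=np.array([np.cos(y),np.sin(y)]);ey=np.array([-ex[1],ex[0]])
q=P[...,:2]-h;a,b=q@ex,q@ey
m=(abs(b)<.06)&(abs(a)<.12)&(P[...,2]>.26)&(P[...,2]<.31);print('bar top',m.sum(),a[m].mean(),P[m].mean(0))
s=bot.get_state();print(s['time'],s['tool_pos'],s['wrist_force'])
```

```text
bar top 480 0.03226812733123185 [0.73669493 0.23405773 0.27717107]
8.2 [0.51190123 0.19262622 0.42352574] [0.11348059 0.53050948 0.02387505]
```

View pics/s3.png

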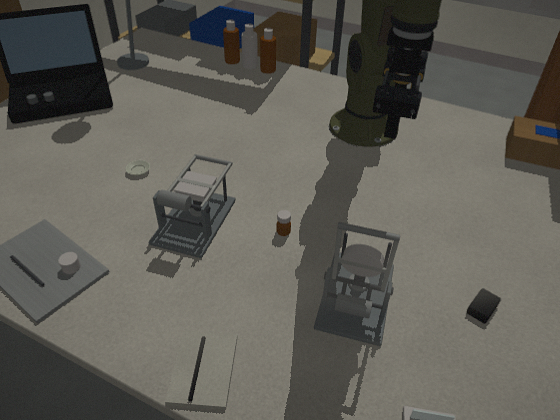

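The scene view shows the round arm standing open, with its bar at (365,230). The bar measures +32 mm past the hinge at z = 0.277, which is exactly the 1.75 rad stop. The square station at (190,195) is unchanged and the gripper is well clear.

```bash
python3 -c "
from station import bot
print(bot.hand_in())"
```

```text
the job is handed in; nothing more can be done
None
```

The round-covered station is open and stands up by itself, and the square-covered one is still shut. I handed the job in at about 8.2 s of the 40 s allowed.

- **What I did:** I pinched the bar from above and lifted it along its arc to about 1.5 rad. There I let go, rose straight up and backed off toward the robot.
- **Round arm:** after release, the depth picture put the bar 32 mm past the hinge at a height of 0.277 m. That matches the fully open stop at 1.75 rad.
- **Square arm:** the last picture shows that station unchanged; I did not measure its angle separately.
- **Forces:** the highest wrist force reading was about 14 N, and it was near zero after release, with the gripper clear of everything.
- **What went wrong:** my first two move calls were refused because each row was missing some of the five keys. Nothing moved, and I resent them complete.

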